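Show which figurine to log and where it goes

ROBOT

A 7-joint arm with a two-finger parallel gripper is mounted at the origin on the work surface. World frame = base frame: x ahead of the robot, y to its left, z up, the work surface at z = 0. Lengths are in mm, angles in degrees, forces in N, time in s.
With the tool pointing down it reaches from about 425 to 950 mm from the base axis. Payload 4.7 kg.
Tool frame: the origin (TCP) lies between the finger pads; the fingertips stand 8 mm ahead of it and the grasp point (between the pads) lies 11 mm behind it; z points along the fingers, y is the direction in which the jaws open and shut (so a half turn about z gives the same grasp; the last joint's range is limited). The gripper opens to 87 mm and grips with 3 to 60 N. Pads are 19 mm wide; open, the fingers measure 117 mm over their backs; the gripper's body (75 mm by 190 mm) begins 51 mm behind the grasp point.
Start: joints at [-67.145, 26.849, -2.785, 87.806, 1.381, 65.374, -4.715], TCP at [280, 614.207, 206.873] pointing down, gripper open.
Joint ranges: [-148.3, 148.3], [-19.14, 114.17], [-79.39, 73.82], [5.75, 140.21], [-59.74, 239.74], [12.07, 113.84], [-152.46, 152.46]. Speed limits (degrees/s): [147.25, 147.25, 180, 180, 180, 180, 180].

INTERFACE

Orientations are given as [roll, pitch, yaw] about the fixed x, y, z axes, in that order (R = Rz(yaw) Ry(pitch) Rx(roll)).
In Python, from rig import * gives the robot as it stands.
- The arm moves only by the shell command python3 -m crank 'ROWS'. ROWS is JSON, a list of rows, each a list of 7 numbers: the shift along the world's x, y, z in m, then the turn, a rotation vector about the world's x, y, z in rad, then the finger opening in m, from 0 to 0.087. A call has 1 to 12 rows; each row is the pose to reach, as a shift and turn from the pose measured when the call began; what a row does not reach only later rows make up. A row lasts 1/12 s, in which the tool goes at most 41.7 mm and 7.16 degrees, less where a joint would pass 70% of its speed; a pose out of reach is approached as far as the arm can. A call with a gripper value outside its range is refused whole. The fingers move at their own pace and stop on an object; the grip force is fixed at half the most. Time passes only in rows, so rows that repeat a pose let the fingers close. It gives the time, the measured TCP pose, the force and the opening at its end, in the units of the state.
- get_obs(): the state, without advancing time (a new reading comes with each control period).
- snapshot(name): name is "side" or "top" or "wrist"; returns a dict with "color" (480x640x3 uint8, red, green, blue), "z_map" (480x640 float32, mm along the optical axis (not along the pixel's ray), 0 where there is no reading), "K" (3x3 intrinsics, pixels), "extrinsics" (4x4, takes a point from world to camera coordinates); the wrist camera has in their place "hand_eye" (4x4, takes a point from camera to tool coordinates, whose origin is the TCP and whose axes are the flange's). Camera axes: x right, y down, z forward; pixel columns grow to the right and rows downward; lengths in mm; the calibration is good to about 2 mm. A picture is of the moment at which its call begins: read the wrist's pose just before it.
- close_job(): hands the job in, once; it reports no verdict.
The state is a dict: "time": time; "qpos": joint angles; "joint_vel": joint speeds; "effort": joint torques, N m; "position": TCP position; "ee_rot": TCP orientation; "force": force on the tool from outside, world axes, zero at the start; "torque": the same for the moment, N m; "width": finger opening in mm.
Only numpy, scipy, OpenCV 4.12 (cv2) and the standard library are available. Lean on these libraries where they do the work, as an engineer would, in place of code of your own. Each camera call takes 0.05 s, during which the arm holds its last target. There are 200 camera calls.

TASK

Show your colleague which figurine is next and where it belongs: point down at the figurine in the blue robe, with the fingertips about 3 cm above its hat, and keep still there for at least two seconds; then press the recorder's red key fully down and let it come up again; then point down at the middle of the green coaster from about 3 cm above it, and finish with the fingertips still held there. Only point: do not touch or move any figurine, coaster or other thing, and do not point at the other figurines (pass well above or around them).

Things in the scene. Friction and masses are not known exactly. Their poses are not given: they have to be found in the camera images.
- fig_blue: painted wooden figurine in a blue robe and blue cone hat, round, 54 mm across at the foot, hat brim 32 mm across, 100 mm tall, loose on the table. Origin: centre of its underside, z up
- fig_red: painted wooden figurine in a red robe and red cone hat, round, 54 mm across at the foot, hat brim 32 mm across, 100 mm tall, loose on the table. Origin: centre of its underside, z up
- fig_yellow: painted wooden figurine in a yellow robe and yellow cone hat, round, 54 mm across at the foot, hat brim 32 mm across, 100 mm tall, loose on the table. Origin: centre of its underside, z up
- fig_white: painted wooden figurine in a white robe and white cone hat, round, 54 mm across at the foot, hat brim 32 mm across, 100 mm tall, loose on the table. Origin: centre of its underside, z up
- blue_top (a point): the middle of the hat's flat tip on the blue figurine, 100 mm above its foot
- red_top (a point): the middle of the hat's flat tip on the red figurine, 100 mm above its foot
- yellow_top (a point): the middle of the hat's flat tip on the yellow figurine, 100 mm above its foot
- white_top (a point): the middle of the hat's flat tip on the white figurine, 100 mm above its foot
- logger: fixed grey recorder box, 100 x 130 mm (its x, y) and 40 mm high, with the red key in the middle of its top. Origin: centre of its underside, z up
- key_top (a point): the middle of the top face of the recorder's round red key, 30 mm across, 62 mm above the table when up and standing 10 mm proud of a black collar 46 mm across; it is pushed straight down, and the point moves with it
- key (a joint): travel of the red key: 0 is up, 0.006 m is fully down; a spring returns it, and fully down takes about 4 N
- pad_green: round coaster, 84 mm across and 6 mm thick, wooden rim with a green face, fixed to the table. Origin: centre of its underside
- green_pad_top (a point): centre of the green coaster's upper face
- pad_orange: the same coaster with an orange face, fixed; not the one wanted. Origin: centre of its underside
- sheep: small white toy sheep with black legs and head, 66 mm long, 55 mm high, loose. Origin: under its middle
- dome: glass snow dome on a dark wooden foot, 72 mm across, 71 mm high, loose. Origin: centre of its underside
- house: terracotta toy house with a dark roof, about 50 x 66 mm, 70 mm high, loose. Origin: centre of its underside
- mug: blue mug, 80 mm across, 90 mm high, loose. Origin: centre of its underside
- brush: dusting brush 180 mm long, lying on the table, loose. Origin: under its middle

How it is judged (in metres and radians):
On the way, in this order (a step that is already met when the one before it is completed fails the run):
1. the fingertips are held above the blue figurine's hat, without touching it, for two seconds (horizontal distance between the grasp point and blue_top below 0.025 m and z of the grasp point in the frame of blue_top between 0.02 and 0.08 m), for 1.8 s.
2. the recorder's red key is pressed fully down (value of joint key above 0.0045 m), for 0.05 s.
At the end, for the whole second after the job is handed in: Fingertips held over the green coaster touching nothing, the point between the finger pads (19 mm behind the tips) within 30 mm of its centre and 15 to 90 mm above its face; key up within 2 mm; figurines upright; every loose thing within 10 mm of its start (horizontal distance between the grasp point and green_pad_top below 0.03 m and z of the grasp point in the frame of green_pad_top between 0.015 and 0.09 m and value of joint key below 0.002 m and distance of each of fig_blue, fig_red, fig_yellow, fig_white, sheep, dome, house, mug, brush from where it was at the start of the episode below 0.01 m and angle between each of fig_blue, fig_red, fig_yellow, fig_white's own z axis and vertical below 0.1 rad).
It fails at once if a figurine is touched (contact force between any of fig_blue, fig_red, fig_yellow, fig_white and the fingers above 0.3 N or contact force between any of fig_blue, fig_red, fig_yellow, fig_white and the arm above 0.3 N).
It fails at once if a coaster is touched (contact force between any of pad_green, pad_orange and the fingers above 0.3 N or contact force between any of pad_green, pad_orange and the arm above 0.3 N).
It fails at once if a figurine or another loose thing is shifted by more than 1 cm, lifted or carried (distance of any of fig_blue, fig_red, fig_yellow, fig_white, sheep, dome, house, mug, brush from where it was at the start of the episode above 0.01 m).
It fails at once if a wrong figurine is pointed at: the fingertips come within about 5 cm above its hat ((horizontal distance between the grasp point and red_top below 0.025 m and z of the grasp point in the frame of red_top between 0 and 0.07 m) or (horizontal distance between the grasp point and yellow_top below 0.025 m and z of the grasp point in the frame of yellow_top between 0 and 0.07 m) or (horizontal distance between the grasp point and white_top below 0.025 m and z of the grasp point in the frame of white_top between 0 and 0.07 m)).
It also fails if it takes over 56 s, if anything falls off the work surface, if the arm or the gripper's body presses on something with over 40 N, if the wrist force passes 120 N, or if a joint passes its speed limit or range.

## Working session

There is one attempt and no reset: what is moved stays moved. The work goes in short steps, Python scripts to look and compute and a shell command to move; the robot and the scene stay as the last step left them, time stands still between calls to the robot, and variables do not carry over. Pictures are saved under pics/ and viewed, about 8 in all and at most 12, crops included, and the job is handed in when it is done.

```bash
mkdir -p pics; python3 - <<'E'
from rig import *
import cv2,numpy as np
o=get_obs();print(o)
for n in("top","side"):
    s=snapshot(n);np.savez(f"{n}.npz",**s);cv2.imwrite(f"pics/{n}.png",s["color"][:,:,::-1]);print(n,s["K"],s["extrinsics"])
E
```

```text
{'time': 0.0, 'qpos': array([-67.14614181,  26.89702222,  -2.7848976 ,  87.87431208,
         1.38062567,  65.3725245 ,  -4.71408547]), 'joint_vel': array([-0.11937962, -0.02908567, -0.0447144 ,  0.06216789, -0.05176829,
        0.0867742 , -0.01087371]), 'effort': array([-4.32569777e-04, -5.07971478e+01, -8.08301778e-02, -2.36157560e+01,
       -6.13127556e-02,  3.77434061e-02,  1.69390555e-04]), 'position': array([279.74753372, 613.61615546, 205.79846485]), 'ee_rot': array([-1.79889744e+02,  3.52129541e-03,  1.55493931e+02]), 'force': array([0.36977095, 0.1955789 , 0.55722387]), 'torque': array([ 0.04181421, -0.05109431, -0.01454044]), 'width': 87.44462914094588}
top [[476.39884515   0.         319.51463378]
 [  0.         476.39884515 238.12110188]
 [  0.           0.           1.        ]] [[ 2.43825977e-02 -9.99323707e-01  2.75248537e-02 -3.32141879e+01]
 [-9.96467127e-01 -2.65078575e-02 -7.96906457e-02  6.06972958e+02]
 [ 8.03663764e-02 -2.54845469e-02 -9.96439553e-01  1.02223588e+03]
 [ 0.00000000e+00  0.00000000e+00  0.00000000e+00  1.00000000e+00]]
side [[434.34673438   0.         321.11469003]
 [  0.         434.34673438 237.69358246]
 [  0.           0.           1.        ]] [[ 9.59914656e-01 -2.79750133e-01 -1.74274660e-02 -5.76922447e+02]
 [-1.91725565e-01 -6.09975055e-01 -7.68876934e-01  1.79357925e+02]
 [ 2.04463105e-01  7.41397529e-01 -6.39159247e-01  9.73259820e+02]
 [ 0.00000000e+00  0.00000000e+00  0.00000000e+00  1.00000000e+00]]
```

View pics/top.png

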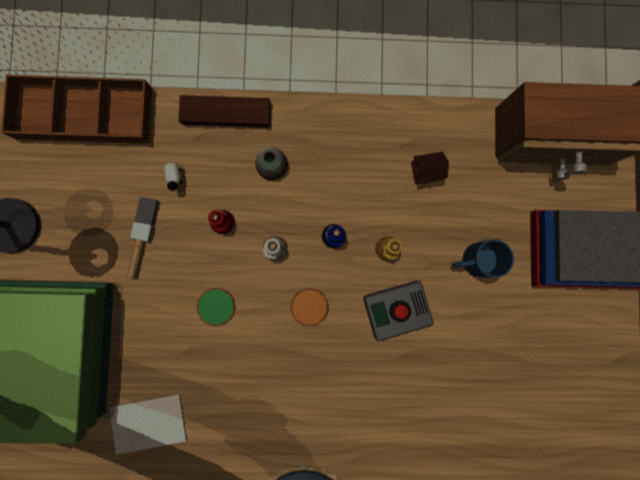

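View pics/side.png

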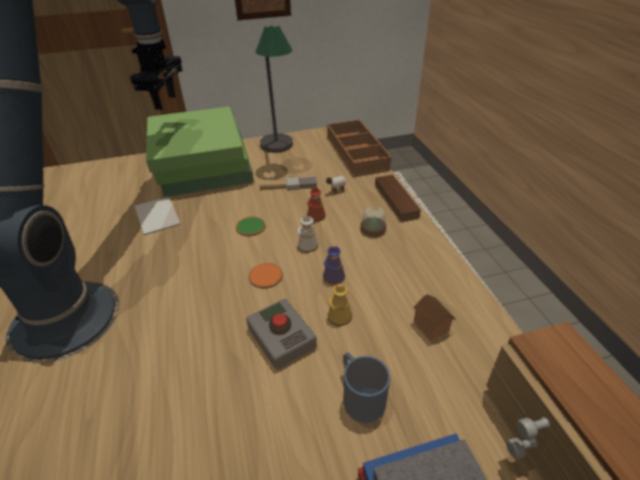

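The top view shows these pixel positions:

| Item | Top view pixel |
|---|---|
| Blue figurine | (335,236) |
| Red figurine | (220,221) |
| White figurine | (273,248) |
| Yellow figurine | (390,249) |
| Green coaster | (216,307) |
| Orange coaster | (309,307) |
| Key | (400,311) |

In the side view, the blue hat is at (334,252), the key at (280,321) and the green coaster at (250,226). Next I'll measure them.

```bash
cat > h.py <<'E'
import numpy as np,cv2
def ray(s,u,v,z,E=None):
    E=s["extrinsics"] if E is None else E
    R,t=E[:3,:3],E[:3,3];c=-R.T@t;d=R.T@np.linalg.inv(s["K"])@[u,v,1]
    return c+d*(z-c[2])/d[2]
def cloud(s):
    v,u=np.mgrid[:480,:640];Z=s["z_map"].astype(float);K=s["K"]
    P=np.stack([(u-K[0,2])/K[0,0]*Z,(v-K[1,2])/K[1,1]*Z,Z],-1)
    E=s["extrinsics"];W=(P-E[:3,3])@E[:3,:3];W[Z==0]=np.nan;return W
E
python3 - <<'E'
from h import *
px={"top":dict(blue=(335,236),red=(218,219),white=(273,247),yellow=(391,248),green=(216,307),orange=(309,307),key=(400,311)),
"side":dict(blue=(334,255),red=(315,197),white=(307,226),yellow=(340,295),green=(250,226),orange=(265,275),key=(280,321))}
hue=dict(blue=(112,130),red=(174,6),yellow=(18,32),green=(50,85),orange=(6,14),key=(174,6))
for n in px:
    s=dict(np.load(n+".npz"));W=cloud(s);H=cv2.cvtColor(s["color"],cv2.COLOR_RGB2HSV);h=H[...,0]
    for k,(u,v) in px[n].items():
        ww=np.zeros((480,640),bool);ww[v-20:v+21,u-20:u+21]=1
        if k in hue:
            a,b=hue[k];m=((h>=a)&(h<=b) if a<b else (h>=a)|(h<=b))&(H[...,1]>130)&(H[...,2]>40)&ww
            nc,L,st,ce=cv2.connectedComponentsWithStats(m.astype(np.uint8));i=1+np.argmax(st[1:,4]);z={"green":6,"orange":6,"key":62}.get(k,50)
            print(n,k,"centroid",ce[i].round(1),st[i],"->",ray(s,*ce[i],z).round(1),end=" ")
        else: print(n,k,end=" ")
        zmax=np.nanmax(W[ww][:,2]);t=ww&(W[...,2]>zmax-10)
        yy,xx=np.nonzero(t);print("zmax",zmax.round(1),"top pts",len(xx),"px",xx.mean().round(1),yy.mean().round(1),np.nanmedian(W[t],0).round(1),"ray100",ray(s,xx.mean(),yy.mean(),97)[:2].round(1))
a=cv2.imread("pics/top.png")[190:350,180:450];b=cv2.imread("pics/side.png")[170:370,220:380]
a=cv2.resize(a,None,fx=1.8,fy=1.8,interpolation=2)
b=cv2.resize(b,(240,288),interpolation=2)
cv2.imwrite("pics/crop.png",np.hstack([a,b]))
E
```

```text
top blue centroid [335.  235.4] [328 225  16  21 162] -> [612.3 -50.2  50. ] zmax 100.4 top pts 29 px 335.4 233.3 [611.2 -47.3  95.3] ray100 [612.5 -48.2]
top red centroid [217.8 221. ] [208 210  22  22 248] -> [636.5 201.3  50. ] zmax 101.4 top pts 34 px 215.1 218.1 [635.8 197.8  96.9] ray100 [637.2 198.1]
top white zmax 101.8 top pts 28 px 272.0 246.4 [580.9  79.5  96.5] ray100 [582.4  80.4]
top yellow centroid [388.5 248.5] [376 237  26  26 382] -> [ 587.1 -165.9   50. ] zmax 103.7 top pts 21 px 394.3 246.0 [ 589.6 -167.5   96.7] ray100 [ 589.7 -169.7]
top green centroid [215.2 306.7] [199 290  34  34 833] -> [451.8 207.4   6. ] zmax 12.5 top pts 1204 px 215.6 306.7 [451.7 206.5   6.7] ray100 [457.9 189.7]
top orange centroid [309.3 307. ] [ 290  287   40   41 1130] -> [455.8   0.7   6. ] zmax 13.8 top pts 1076 px 309.0 307.3 [455.5   1.3   6.9] ray100 [461.1   1.8]
top key centroid [400.9 311.1] [394 304  15  15 173] -> [ 455.2 -191.6   62. ] zmax 66.0 top pts 160 px 400.7 311.6 [ 453.6 -191.7   61.5] ray100 [ 456.6 -184.3]Traceback (most recent call last):
  File "<stdin>", line 11, in <module>
    return _wrapfunc(a, 'argmax', axis=axis, out=out, **kwds)
    return bound(*args, **kwds)
ValueError: attempt to get argmax of an empty sequence
```

Top-view depth and the colour rays agree with each other and with the given heights:

| Item | Position (mm) |
|---|---|
| Blue hat tip | (611,-48,100) |
| Key | (454.5,-191.6,62) |
| Green coaster | (452,207,6) |

I'll start by moving high, with the fingers closing.

```bash
python3 -m crank '[[0.010,-0.020,0.01,0,0,0,0],[0.025,-0.050,0.02,0,0,0,0],[0.040,-0.080,0.03,0,0,0,0],[0.055,-0.11,0.04,0,0,0,0],[0.07,-0.14,0.05,0,0,0,0],[0.085,-0.17,0.06,0,0,0,0],[0.1,-0.2,0.07,0,0,0,0],[0.115,-0.23,0.08,0,0,0,0],[0.13,-0.26,0.09,0,0,0,0],[0.145,-0.29,0.09,0,0,0,0],[0.155,-0.31,0.09,0,0,0,0],[0.16,-0.32,0.09,0,0,0,0]]'
```

```text
time: 1.1
position: [441.5, 289.8, 296.0]
ee_rot: [-179.9, 0.1, 155.2]
force: [-0.7, -0.6, -1.1]
width: 14.9
```

```bash
python3 -m crank '[[0.010,-0.020,0,0,0,0,0],[0.025,-0.050,0,0,0,0,0],[0.042,-0.084,0,0,0,0,0],[0.059,-0.118,0,0,0,0,0],[0.076,-0.152,0,0,0,0,0],[0.093,-0.186,0,0,0,0,0],[0.11,-0.22,0,0,0,0,0],[0.127,-0.254,0,0,0,0,0],[0.144,-0.288,0,0,0,0,0],[0.158,-0.316,0,0,0,0,0],[0.167,-0.332,0,0,0,0,0],[0.17,-0.338,0,0,0,0,0]]'
python3 - <<'E'
from h import *
from rig import *
from scipy.spatial.transform import Rotation as R
o=get_obs();s=snapshot("wrist");np.savez("w1.npz",**s)
cv2.imwrite("pics/w1.png",s["color"][:,:,::-1])
T=np.eye(4);T[:3,:3]=R.from_euler("xyz",o["ee_rot"],degrees=True).as_matrix();T[:3,3]=o["position"]
s["extrinsics"]=np.linalg.inv(T@s["hand_eye"]);print(o["position"],o["qpos"].round(1),s["hand_eye"].round(2))
W=cloud(s);near=(np.hypot(W[...,0]-611,W[...,1]+48)<40)&(W[...,2]>85)&(W[...,2]<115)
yy,xx=np.nonzero(near)
if len(xx):
    zm=np.nanpercentile(W[near][:,2],98);t=near&(W[...,2]>zm-5);yy,xx=np.nonzero(t)
    print(len(xx),zm,np.median(W[t],0),xx.mean(),yy.mean(),ray(s,xx.mean(),yy.mean(),98))
E
```

```text
time: 2.1
position: [612.3, -51.1, 295.1]
ee_rot: [-179.8, 0.1, 155.0]
force: [-1.0, 0.7, -0.4]
width: 0.6
[612.25936203 -51.10073864 295.10107294] [-14.3  17.9  19.8  90.8  -6.   72.4  71.4] [[  -0.     -0.96   -0.29   81.13]
 [   1.     -0.     -0.      0.49]
 [   0.     -0.29    0.96 -176.75]
 [   0.      0.      0.      1.  ]]
53 98.23365832187541 [611.04387764 -48.87585268  95.1999461 ] 322.39622641509436 206.71698113207546 [612.27494424 -49.81914056  98.        ]
```

View pics/w1.png

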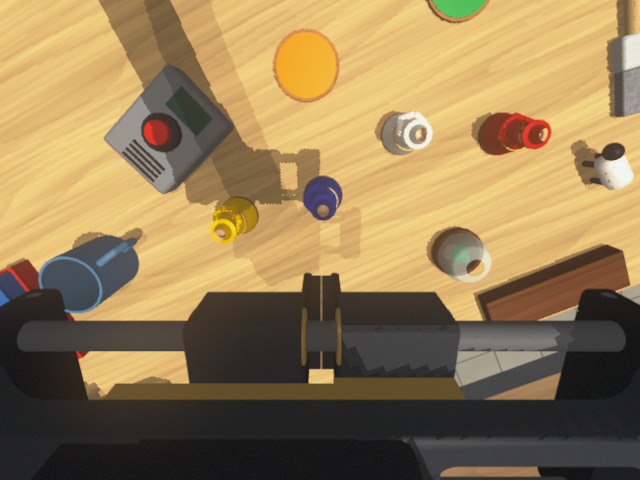

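The wrist view shows the blue hat at (322,207), with the closed fingers above it. Its measured tip, (611.5,-49.3,98), agrees with the top view. I'll descend to TCP z≈138 and hold.

```bash
python3 -m crank '[[0,0.001,-0.01,0,0,0,0],[0,0.002,-0.03,0,0,0,0],[0,0.002,-0.055,0,0,0,0],[0,0.002,-0.08,0,0,0,0],[0,0.002,-0.105,0,0,0,0],[0,0.002,-0.125,0,0,0,0],[0,0.002,-0.14,0,0,0,0],[0,0.002,-0.15,0,0,0,0],[0,0.002,-0.154,0,0,0,0],[0,0.002,-0.156,0,0,0,0],[0,0.002,-0.156,0,0,0,0],[0,0.002,-0.156,0,0,0,0]]'
for i in 1 2 3; do python3 -m crank '[[0,0,0,0,0,0,0],[0,0,0,0,0,0,0],[0,0,0,0,0,0,0],[0,0,0,0,0,0,0],[0,0,0,0,0,0,0],[0,0,0,0,0,0,0],[0,0,0,0,0,0,0],[0,0,0,0,0,0,0],[0,0,0,0,0,0,0],[0,0,0,0,0,0,0],[0,0,0,0,0,0,0],[0,0,0,0,0,0,0]]'; done
```

```text
time: 3.15
position: [612.8, -48.0, 140.1]
ee_rot: [-179.8, 0.1, 155.0]
force: [0.4, -0.3, 0.2]
width: 0.4
time: 4.15
position: [612.7, -48.0, 140.0]
ee_rot: [-179.8, 0.1, 155.0]
force: [-0.2, -0.2, 0.1]
width: 0.3
time: 5.15
position: [612.7, -48.0, 140.0]
ee_rot: [-179.8, 0.1, 155.0]
force: [0.1, -0.2, -0.4]
width: 0.3
time: 6.15
position: [612.7, -48.0, 140.0]
ee_rot: [-179.8, 0.1, 155.0]
force: [0.1, -0.1, 0.8]
width: 0.7
```

```bash
python3 -m crank '[[0,0,0.015,0,0,0,0],[0,0,0.045,0,0,0,0],[0,0,0.075,0,0,0,0],[-0.01,-0.009,0.09,0,0,0,0],[-0.032,-0.029,0.09,0,0,0,0],[-0.056,-0.051,0.09,0,0,0,0],[-0.08,-0.073,0.09,0,0,0,0],[-0.104,-0.095,0.09,0,0,0,0],[-0.128,-0.116,0.09,0,0,0,0],[-0.147,-0.133,0.09,0,0,0,0],[-0.158,-0.143,0.08,0,0,0,0],[-0.158,-0.1435,0.07,0,0,0,0]]'
python3 - <<'E'
from h import *
from rig import *
from scipy.spatial.transform import Rotation as R
o=get_obs();s=snapshot("wrist")
cv2.imwrite("pics/w2.png",s["color"][:,:,::-1])
T=np.eye(4);T[:3,:3]=R.from_euler("xyz",o["ee_rot"],degrees=True).as_matrix();T[:3,3]=o["position"]
s["extrinsics"]=np.linalg.inv(T@s["hand_eye"]);print(o["position"])
W=cloud(s);H=cv2.cvtColor(s["color"],cv2.COLOR_RGB2HSV)
m=((H[...,0]<7)|(H[...,0]>173))&(H[...,1]>130)&(np.hypot(W[...,0]-454,W[...,1]+192)<30)&(W[...,2]>58)
yy,xx=np.nonzero(m);print(len(xx))
if len(xx): print(np.nanmedian(W[m],0),(np.nanmax(W[m],0)+np.nanmin(W[m],0))/2,np.ptp(W[m],0),xx.mean(),yy.mean(),ray(s,xx.mean(),yy.mean(),62))
E
```

```text
time: 7.15
position: [452.4, -194.5, 210.5]
ee_rot: [-179.8, 0.2, 154.7]
force: [-0.1, 0.5, 1.2]
width: 0.3
[ 452.43115629 -194.53928548  210.54832636]
625
[ 454.09531557 -193.77522389   60.50360957] [ 454.39171935 -193.95530102   60.29867185] [28.61823367 29.02258261  4.56776504] 322.344 217.9456 [ 453.77088812 -193.69685528   62.        ]
```

Key confirmed at about (454,-193,61), diameter about 29 mm. Next I'll descend to about 10 mm above it.

```bash
python3 -m crank '[[0.001,0.001,-0.01,0,0,0,0],[0.0015,0.0015,-0.03,0,0,0,0],[0.0015,0.0015,-0.05,0,0,0,0],[0.0015,0.0015,-0.07,0,0,0,0],[0.0015,0.0015,-0.09,0,0,0,0],[0.0015,0.0015,-0.105,0,0,0,0],[0.0015,0.0015,-0.117,0,0,0,0],[0.0015,0.0015,-0.125,0,0,0,0],[0.0015,0.0015,-0.130,0,0,0,0],[0.0015,0.0015,-0.130,0,0,0,0],[0.0015,0.0015,-0.130,0,0,0,0]]'
```

```text
time: 8.12
position: [454.8, -190.5, 78.1]
ee_rot: [-179.8, 0.0, 154.9]
force: [-0.4, 0.9, 0.9]
width: 0.5
```

```bash
python3 -m crank '[[-0.001,-0.002,-0.003,0,0,0,0],[-0.001,-0.002,-0.006,0,0,0,0],[-0.001,-0.002,-0.008,0,0,0,0],[-0.001,-0.002,-0.0095,0,0,0,0],[-0.001,-0.002,-0.011,0,0,0,0],[-0.001,-0.002,-0.0125,0,0,0,0],[-0.001,-0.002,-0.0135,0,0,0,0],[-0.001,-0.002,-0.0135,0,0,0,0]]'
```

```text
time: 8.78
position: [453.7, -192.4, 64.5]
ee_rot: [-179.8, -0.0, 154.9]
force: [-0.5, 0.0, 0.1]
width: 0.4
```

No contact force yet, so I'll continue down in 1 mm steps.

```bash
for i in 1 2 3; do python3 -m crank '[[0,0,-0.001,0,0,0,0],[0,0,-0.001,0,0,0,0]]'; done
```

```text
time: 8.95
position: [453.6, -192.3, 63.3]
ee_rot: [-179.8, -0.0, 154.9]
force: [-0.3, -0.2, -0.5]
width: 0.2
time: 9.12
position: [453.5, -192.3, 62.2]
ee_rot: [-179.8, -0.0, 154.9]
force: [0.2, 1.1, 0.5]
width: 0.6
time: 9.28
position: [453.5, -192.3, 61.1]
ee_rot: [-179.8, -0.0, 154.9]
force: [-0.0, -0.6, 0.0]
width: 0.4
```

```bash
python3 - <<'E'
from h import *
from rig import *
s=snapshot("side");w=snapshot("wrist")
a=cv2.resize(s["color"][240:390,200:360,::-1],(560,525),interpolation=2)
cv2.imwrite("pics/s2.png",a);cv2.imwrite("pics/w3.png",w["color"][:,:,::-1])
E
```

```text
(no output)
```

View pics/s2.png

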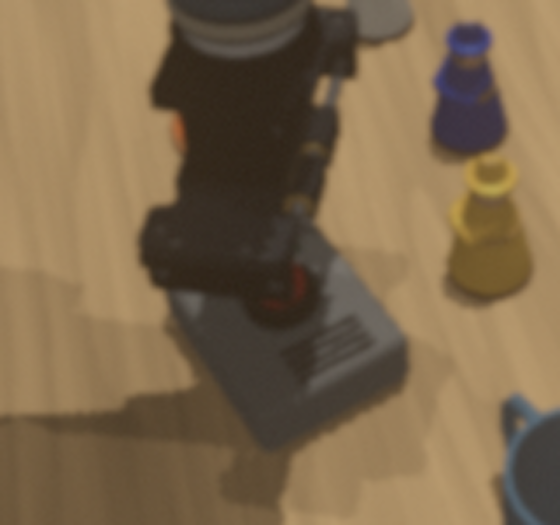

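View pics/w3.png

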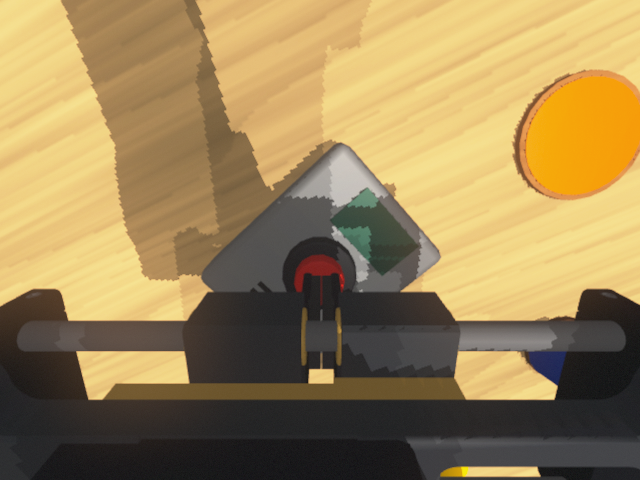

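The side crop shows the fingers at the key, around (285,285). The wrist view has the tip at (321,278), over the red key. Next I'll read the key's height from depth as I go further down.

```bash
cat > kz.py <<'E'
from h import *
from rig import *
from scipy.spatial.transform import Rotation as R
o=get_obs();s=snapshot("wrist")
T=np.eye(4);T[:3,:3]=R.from_euler("xyz",o["ee_rot"],degrees=True).as_matrix();T[:3,3]=o["position"]
s["extrinsics"]=np.linalg.inv(T@s["hand_eye"]);W=cloud(s);H=cv2.cvtColor(s["color"],cv2.COLOR_RGB2HSV)
m=((H[...,0]<7)|(H[...,0]>173))&(H[...,1]>130);m[:250]=0;m[292:]=0;m[:,:280]=0;m[:,360:]=0
f=W[276:290,305:336].reshape(-1,3);b=W[200:230,290:310].reshape(-1,3)
print("key z",np.nanmedian(W[m],0),m.sum(),"fingers",np.nanmin(f[:,2]),"box",np.nanmedian(b[:,2]),o["force"].round(1),o["position"].round(1))
E
python3 kz.py; for i in 1 2; do python3 -m crank '[[0,0,-0.001,0,0,0,0],[0,0,-0.001,0,0,0,0]]'; python3 kz.py; done
```

```text
key z [ 446.10155719 -189.77147965   60.16047992] 995 fingers 75.87266420535684 box 38.809049120686396 [-0.1  0.5 -0.2] [ 453.5 -192.3   61.2]
time: 9.6
position: [453.5, -192.3, 60.1]
ee_rot: [-179.8, -0.0, 154.9]
force: [0.6, 1.0, -0.1]
width: 0.6
key z [ 445.86848222 -189.64485534   60.13777525] 976 fingers 74.86653777833854 box 38.72719793305799 [ 0.6  1.  -0.1] [ 453.5 -192.3   60.1]
time: 9.82
position: [453.3, -192.2, 59.0]
ee_rot: [-179.8, -0.1, 154.9]
force: [0.3, -0.4, 0.2]
width: 0.6
key z [ 445.62286364 -189.54692319   60.05478977] 942 fingers 73.96829768867592 box 38.689629711238126 [ 0.3 -0.4  0.2] [ 453.3 -192.2   59. ]
```

The key is still up (60 mm with about 1 mm bias). The tips sit higher than nominal when closed, so I'll keep going down until there is force.

```bash
for i in 1 2 3 4; do python3 -m crank '[[0,0,-0.001,0,0,0,0],[0,0,-0.001,0,0,0,0]]'|grep -E "posi|force"; python3 kz.py|cut -c1-60; done
```

```text
position: [453.3, -192.2, 57.9]
force: [-0.3, 0.1, 0.3]
key z [ 445.49060306 -189.53163332   60.03786349] 909 finger
position: [453.2, -192.2, 56.8]
force: [-0.4, -0.3, 0.1]
key z [ 445.26559808 -189.48309204   59.95670797] 879 finger
position: [453.1, -192.1, 55.7]
force: [-0.4, -0.0, -0.3]
key z [ 444.96466456 -189.38204082   59.93962563] 839 finger
position: [453.0, -192.1, 54.6]
force: [0.9, 0.0, 0.4]
key z [ 444.80299071 -189.41517252   59.83183519] 810 finger
```

```bash
cat >> kz.py <<'E'
T0=(W-o["position"])@T[:3,:3]
for c in (312,330):
  for r in range(262,330,4): print(c,r,T0[r,c].round(1),W[r,c].round(0),s["color"][r,c])
print(s["K"])
E
python3 kz.py
python3 - <<'E'
from rig import *
import cv2
cv2.imwrite("pics/w4.png",cv2.resize(snapshot("wrist")["color"][220:400,200:440,::-1],None,fx=3,fy=3,interpolation=0))
E
```

```text
key z [ 444.81748575 -189.34382041   59.81041573] 816 fingers 69.72109641009892 box 38.78062873880022 [ 0.5 -0.1 -0.7] [ 453.  -192.2   54.6]
312 262 [11.5 -4.6 -0.9] [ 441. -191.   56.] [107  32  29]
312 266 [11.  -4.5 -5.7] [ 441. -192.   60.] [118  36  33]
312 270 [ 8.2 -4.6 -4.7] [ 444. -193.   59.] [127  33  30]
312 274 [ 6.6 -4.5 -6.4] [ 445. -193.   61.] [111  35  33]
312 278 [  8.9  -4.2 -17. ] [ 443. -192.   72.] [38 36 36]
312 282 [  9.9  -4.  -24. ] [ 442. -192.   79.] [38 38 36]
312 286 [  9.1  -4.  -26.9] [ 443. -192.   82.] [35 35 35]
312 290 [  9.4  -3.8 -31.8] [ 443. -192.   86.] [39 37 37]
312 294 [  9.5  -3.7 -36.2] [ 443. -191.   91.] [37 36 35]
312 298 [ 10.1  -3.6 -41.3] [ 443. -191.   96.] [40 40 39]
312 302 [  9.5  -3.5 -43.9] [ 443. -191.   99.] [37 35 34]
312 306 [ 10.1  -3.4 -48.6] [ 443. -191.  103.] [33 32 32]
312 310 [  9.8  -3.3 -51.5] [ 443. -191.  106.] [39 38 37]
312 314 [  9.3  -3.3 -53.9] [ 443. -191.  109.] [36 34 33]
312 318 [ 10.1  -3.1 -58.4] [ 443. -191.  113.] [38 38 37]
312 322 [ 32.6  -1.9 -97.8] [ 423. -180.  153.] [59 58 58]
312 326 [  33.
[... 474 characters left out ...]
 4.8 -31.6] [ 447. -184.   86.] [39 35 36]
330 294 [  9.8   4.6 -36.9] [ 446. -184.   92.] [37 37 35]
330 298 [  9.3   4.6 -39.8] [ 447. -184.   94.] [39 37 38]
330 302 [  9.6   4.4 -44.2] [ 446. -184.   99.] [36 36 36]
330 306 [  9.5   4.4 -47.4] [ 446. -184.  102.] [37 36 35]
330 310 [  9.8   4.3 -51.4] [ 446. -184.  106.] [38 38 35]
330 314 [ 10.    4.2 -54.9] [ 446. -184.  110.] [39 38 37]
330 318 [  9.1   4.1 -56.7] [ 447. -184.  111.] [36 36 36]
330 322 [ 32.7   2.9 -98. ] [ 425. -175.  153.] [58 58 56]
330 326 [ 32.3   2.9 -99.3] [ 425. -176.  154.] [63 61 62]
[[333.82494101   0.         320.88514129]
 [  0.         333.82494101 235.93331419]
 [  0.           0.           1.        ]]
```

View pics/w4.png

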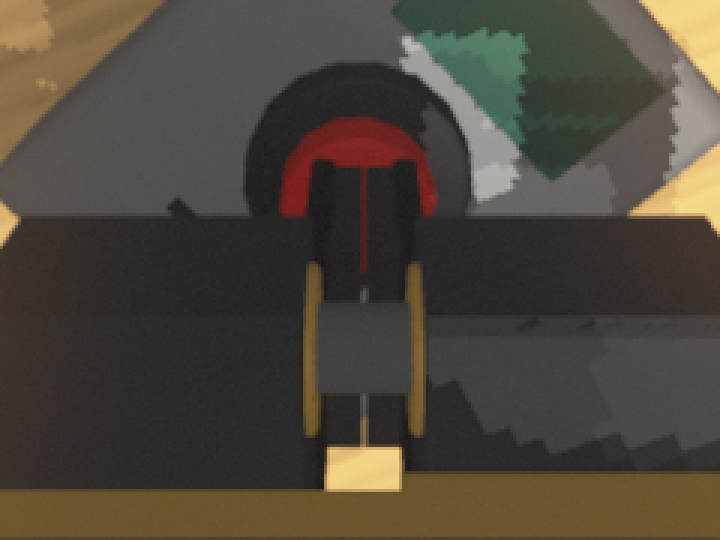

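The crop shows the closed tip ending at about row 274 (crop y≈165), above the key. By depth, the closed tips lie about 14 mm *behind* the TCP rather than 8 mm ahead. That puts them around z=68, so contact should come at TCP z≈48.

```bash
sed -i '/^T0/,$d' kz.py; python3 -m crank '[[0,0,-0.001,0,0,0,0],[0,0,-0.002,0,0,0,0],[0,0,-0.003,0,0,0,0],[0,0,-0.004,0,0,0,0],[0,0,-0.004,0,0,0,0]]'|grep -E "posi|force"; for i in 1 2 3 4 5; do python3 -m crank '[[0,0,-0.001,0,0,0,0],[0,0,-0.001,0,0,0,0]]'|grep -E "posi|force"; python3 kz.py|cut -c1-60; done
```

```text
position: [452.9, -192.1, 50.5]
force: [0.1, 0.2, -0.6]
position: [452.8, -192.0, 49.3]
force: [0.2, -0.3, -0.1]
key z [ 443.94622998 -188.89207742   59.21446993] 643 finger
position: [452.8, -192.0, 48.2]
force: [0.0, 0.4, -0.3]
key z [ 443.75503654 -189.09969921   59.10521996] 599 finger
position: [452.7, -192.0, 47.2]
force: [-0.2, -0.5, 0.2]
key z [ 443.64765686 -188.92322365   58.91591174] 566 finger
position: [452.9, -192.1, 46.2]
force: [0.6, 0.9, 2.1]
key z [ 443.64080601 -189.11108224   58.42827863] 547 finger
position: [452.9, -192.1, 45.3]
force: [0.8, -0.2, 2.0]
key z [ 443.70049065 -189.14870081   57.6213187 ] 517 finger
```

Contact at TCP z≈46.7, with the force rising and the key dropping. I'll press about 6 mm more.

```bash
python3 -m crank '[[0,0,-0.001,0,0,0,0],[0,0,-0.002,0,0,0,0],[0,0,-0.003,0,0,0,0],[0,0,-0.003,0,0,0,0]]'|grep -E "posi|force"; python3 kz.py|cut -c1-60;for i in 1 2 3; do python3 -m crank '[[0,0,-0.001,0,0,0,0],[0,0,-0.001,0,0,0,0]]'|grep -E "posi|force"; python3 kz.py|cut -c1-60; done
```

```text
position: [452.9, -192.1, 42.2]
force: [-0.6, -0.2, 3.2]
key z [ 443.89340723 -189.63432275   55.2322669 ] 419 finger
position: [452.9, -192.1, 41.3]
force: [-1.5, 0.3, 3.4]
key z [ 443.89654746 -189.58994209   54.38708838] 390 finger
position: [452.9, -192.1, 40.7]
force: [-1.7, 0.4, 8.1]
key z [ 444.11983789 -189.54492841   53.881415  ] 367 finger
position: [452.9, -192.1, 40.5]
force: [-2.6, 1.4, 12.8]
key z [ 444.03775924 -189.73783509   53.85077611] 361 finger
```

The key bottomed out: it travelled about 6 mm and the force rose to 12.8 N. With the fingers closed, the tips are about 15.5 mm behind the TCP. My first pointing was therefore about 5.5 cm above the hat, inside the judged band but not the requested 3 cm. There's plenty of time, so I'll release the key, repeat the pointing at the right height, and press again.

```bash
python3 -m crank '[[0,0,0.005,0,0,0,0],[0,0,0.015,0,0,0,0],[0,0,0.04,0,0,0,0],[0,0,0.07,0,0,0,0],[0,0,0.1,0,0,0,0],[0,0,0.13,0,0,0,0],[0,0,0.15,0,0,0,0],[0,0,0.16,0,0,0,0],[0,0,0.16,0,0,0,0],[0,0,0.16,0,0,0,0]]'
python3 -m crank '[[0.01,0.009,0,0,0,0,0],[0.03,0.027,0,0,0,0,0],[0.052,0.047,0,0,0,0,0],[0.074,0.067,0,0,0,0,0],[0.096,0.087,0,0,0,0,0],[0.118,0.107,0,0,0,0,0],[0.138,0.125,0,0,0,0,0],[0.152,0.138,0,0,0,0,0],[0.1585,0.1435,0,0,0,0,0],[0.1585,0.1435,0,0,0,0,0],[0.1585,0.1435,0,0,0,0,0]]'
python3 - <<'E'
from rig import *
from h import *
s=snapshot("top");W=cloud(s);H=cv2.cvtColor(s["color"],cv2.COLOR_RGB2HSV)
m=((H[...,0]<7)|(H[...,0]>173))&(H[...,1]>130)&(np.hypot(W[...,0]-454,W[...,1]+192)<14);print("key z",np.nanmedian(W[m],0),m.sum())
E
```

```text
time: 14.2
position: [452.6, -191.8, 200.1]
ee_rot: [-179.9, -0.2, 154.9]
force: [0.0, 0.6, 0.0]
width: 0.4
time: 15.12
position: [610.1, -48.6, 198.6]
ee_rot: [-179.7, -0.3, 154.9]
force: [-0.5, 0.1, 0.1]
width: 0.6
key z [ 453.68423694 -191.51374121   62.48344257] 142
```

Key is back up at 62.5 mm. I'll descend to TCP z≈117 (tips about 132) and hold.

```bash
python3 -m crank '[[0.001,0,-0.01,0,0,0,0],[0.001,0,-0.025,0,0,0,0],[0.001,0,-0.04,0,0,0,0],[0.001,0,-0.055,0,0,0,0],[0.001,0,-0.067,0,0,0,0],[0.001,0,-0.075,0,0,0,0],[0.001,0,-0.079,0,0,0,0],[0.001,0,-0.081,0,0,0,0],[0.001,0,-0.081,0,0,0,0],[0.001,0,-0.081,0,0,0,0]]'
for i in 1 2 3; do python3 -m crank '[[0,0,0,0,0,0,0],[0,0,0,0,0,0,0],[0,0,0,0,0,0,0],[0,0,0,0,0,0,0],[0,0,0,0,0,0,0],[0,0,0,0,0,0,0],[0,0,0,0,0,0,0],[0,0,0,0,0,0,0],[0,0,0,0,0,0,0],[0,0,0,0,0,0,0]]'|grep posi; done
python3 -m crank '[[0,0,0.01,0,0,0,0],[0,0,0.03,0,0,0,0],[0,0,0.06,0,0,0,0],[0,0,0.08,0,0,0,0],[0,0,0.09,0,0,0,0],[0,0,0.09,0,0,0,0]]'
python3 -m crank '[[-0.01,-0.009,0,0,0,0,0],[-0.03,-0.027,0,0,0,0,0],[-0.052,-0.047,0,0,0,0,0],[-0.074,-0.067,0,0,0,0,0],[-0.096,-0.087,0,0,0,0,0],[-0.118,-0.107,0,0,0,0,0],[-0.138,-0.125,0,0,0,0,0],[-0.152,-0.138,0,0,0,0,0],[-0.158,-0.1435,0,0,0,0,0],[-0.158,-0.1435,0,0,0,0,0],[-0.158,-0.1435,0,0,0,0,0]]'
```

```text
time: 16.0
position: [611.3, -49.7, 118.7]
ee_rot: [-179.8, -0.2, 154.8]
force: [0.4, -0.1, 0.6]
width: 0.7
position: [611.3, -49.6, 118.6]
position: [611.3, -49.6, 118.7]
position: [611.3, -49.7, 118.7]
time: 19.0
position: [613.0, -49.9, 211.8]
ee_rot: [-179.9, 0.1, 154.8]
force: [0.6, -0.2, -0.4]
width: 0.6
time: 19.92
position: [454.8, -192.9, 211.2]
ee_rot: [-179.9, -0.0, 154.8]
force: [0.1, -0.4, 0.5]
width: 0.5
```

```bash
python3 -m crank '[[0,0,-0.01,0,0,0,0],[0,0,-0.03,0,0,0,0],[0,0,-0.055,0,0,0,0],[0,0,-0.08,0,0,0,0],[0,0,-0.105,0,0,0,0],[0,0,-0.125,0,0,0,0],[0,0,-0.14,0,0,0,0],[0,0,-0.15,0,0,0,0],[0,0,-0.155,0,0,0,0],[0,0,-0.157,0,0,0,0],[0,0,-0.157,0,0,0,0]]'
```

```text
time: 20.83
position: [455.2, -192.6, 54.1]
ee_rot: [-179.9, -0.0, 154.8]
force: [0.5, 0.4, 0.5]
width: 0.9
```

```bash
python3 -m crank '[[-0.001,0,-0.003,0,0,0,0],[-0.001,0,-0.006,0,0,0,0],[-0.001,0,-0.008,0,0,0,0],[-0.001,0,-0.01,0,0,0,0],[-0.001,0,-0.012,0,0,0,0],[-0.001,0,-0.0135,0,0,0,0],[-0.001,0,-0.0145,0,0,0,0],[-0.001,0,-0.0145,0,0,0,0]]'; python3 kz.py|cut -c1-70; python3 -m crank '[[0,0,0,0,0,0,0],[0,0,-0.001,0,0,0,0],[0,0,-0.001,0,0,0,0]]'
```

```text
time: 21.5
position: [454.6, -192.7, 40.6]
ee_rot: [-180.0, 0.0, 154.8]
force: [-2.6, 1.1, 11.4]
width: 0.4
key z [ 444.83685722 -189.8492926    53.99244404] 533 fingers 55.59940
time: 21.8
position: [454.7, -192.7, 40.5]
ee_rot: [180.0, 0.0, 154.8]
force: [-2.6, 2.0, 12.8]
width: 0.4
```

Fully down again. Now release it and travel high to the green coaster.

```bash
python3 -m crank '[[0,0,0.005,0,0,0,0],[0,0,0.015,0,0,0,0],[0,0,0.04,0,0,0,0],[0,0,0.07,0,0,0,0],[0,0,0.1,0,0,0,0],[0,0,0.125,0,0,0,0],[0,0,0.14,0,0,0,0],[0,0,0.14,0,0,0,0]]'
python3 -m crank '[[0.003,0.01,0,0,0,0,0],[0.006,0.03,0,0,0,0,0],[0.009,0.055,0,0,0,0,0],[0.012,0.08,0,0,0,0,0],[0.015,0.105,0,0,0,0,0],[0.018,0.13,0,0,0,0,0],[0.02,0.155,0,0,0,0,0],[0.02,0.18,0,0,0,0,0],[0.02,0.2,0,0,0,0,0],[0.02,0.215,0,0,0,0,0],[0.02,0.22,0,0,0,0,0],[0.02,0.22,0,0,0,0,0]]'
python3 -m crank '[[-0.001,0.01,0,0,0,0,0],[-0.003,0.03,0,0,0,0,0],[-0.006,0.055,0,0,0,0,0],[-0.009,0.08,0,0,0,0,0],[-0.012,0.105,0,0,0,0,0],[-0.015,0.13,0,0,0,0,0],[-0.018,0.15,0,0,0,0,0],[-0.02,0.165,0,0,0,0,0],[-0.02,0.175,0,0,0,0,0],[-0.02,0.179,0,0,0,0,0],[-0.02,0.179,0,0,0,0,0]]'
```

```text
time: 22.47
position: [456.8, -193.6, 184.3]
ee_rot: [179.9, 0.4, 154.8]
force: [0.3, -0.7, -0.6]
width: 0.4
time: 23.47
position: [476.0, 28.0, 183.3]
ee_rot: [179.9, 0.3, 155.0]
force: [0.1, -0.0, 0.8]
width: 0.7
time: 24.38
position: [456.1, 207.2, 183.1]
ee_rot: [179.9, 0.3, 155.0]
force: [0.7, -0.4, -0.3]
width: 0.8
```

```bash
python3 -m crank '[[-0.002,0,-0.01,0,0,0,0],[-0.004,0,-0.03,0,0,0,0],[-0.004,0,-0.055,0,0,0,0],[-0.004,0,-0.08,0,0,0,0],[-0.004,0,-0.1,0,0,0,0],[-0.004,0,-0.113,0,0,0,0],[-0.004,0,-0.12,0,0,0,0],[-0.004,0,-0.12,0,0,0,0],[-0.004,0,-0.12,0,0,0,0]]'
python3 - <<'E'
from h import *
from rig import *
from scipy.spatial.transform import Rotation as R
o=get_obs();s=snapshot("wrist");cv2.imwrite("pics/w5.png",s["color"][:,:,::-1])
T=np.eye(4);T[:3,:3]=R.from_euler("xyz",o["ee_rot"],degrees=True).as_matrix();T[:3,3]=o["position"]
s["extrinsics"]=np.linalg.inv(T@s["hand_eye"]);W=cloud(s);H=cv2.cvtColor(s["color"],cv2.COLOR_RGB2HSV)
m=(H[...,0]>50)&(H[...,0]<85)&(H[...,1]>130)&(W[...,2]<20)
p=W[m];(c,r)=cv2.minEnclosingCircle(p[:,:2].astype(np.float32));print(o["position"],m.sum(),np.nanmedian(p,0),c,r)
E
```

```text
time: 25.13
position: [452.3, 206.4, 63.0]
ee_rot: [180.0, 0.3, 154.9]
force: [0.5, 0.1, -0.4]
width: 0.4
[452.32272872 206.36817347  63.01106805] 6158 [449.35679627 208.63397014   5.22467706] (453.2434387207031, 205.05796813964844) 37.71068572998047
```

View pics/w5.png

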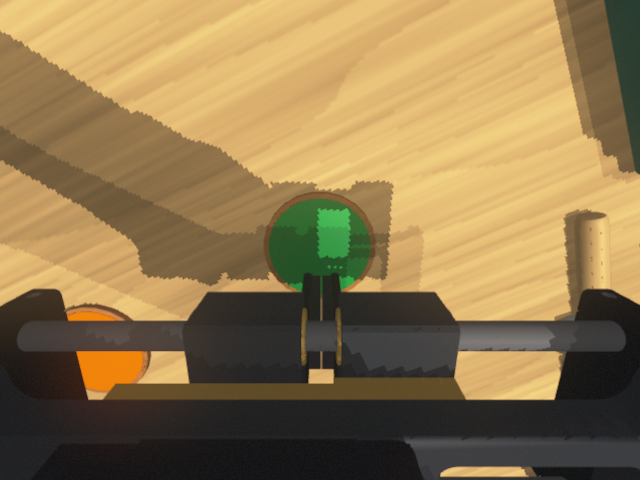

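The green coaster is centred around (320,245), with the fingers over it. The centre measures about (453,205), so the aim is within 2 mm. The brush at (593,250) is low and well below the gripper body. Now the final descent.

```bash
python3 -m crank '[[0,0,-0.008,0,0,0,0],[0,0,-0.018,0,0,0,0],[0,0,-0.027,0,0,0,0],[0,0,-0.034,0,0,0,0],[0,0,-0.038,0,0,0,0],[0,0,-0.039,0,0,0,0],[0,0,-0.039,0,0,0,0],[0,0,-0.039,0,0,0,0],[0,0,-0.039,0,0,0,0],[0,0,-0.039,0,0,0,0]]'
python3 - <<'E'
from rig import *
from h import *
a=dict(np.load("top.npz"));s=snapshot("top");W=cloud(s);H=cv2.cvtColor(s["color"],cv2.COLOR_RGB2HSV)
m=((H[...,0]<7)|(H[...,0]>173))&(H[...,1]>130)&(np.hypot(W[...,0]-454,W[...,1]+192)<14);print("key z",np.nanmedian(W[m],0),m.sum())
for n,(x,y) in dict(blue=(611,-48),red=(636,198),white=(582,80),yellow=(589,-168)).items():
    r=[]
    for q in (cloud(a),W):
        t=(np.hypot(q[...,0]-x,q[...,1]-y)<35)&(q[...,2]>88)&(q[...,2]<115);r+=[np.nanmedian(q[t],0).round(1),t.sum()]
    print(n,*r)
cv2.imwrite("pics/end.png",s["color"][:,:,::-1])
E
```

```text
time: 26.02
position: [453.0, 207.0, 24.9]
ee_rot: [179.9, 0.4, 154.9]
force: [-0.1, 0.1, -0.4]
width: 0.4
key z [ 453.49282271 -191.73412766   62.05331585] 140
blue [612.5 -45.7  92.4] 48 [611.7 -45.7  91.4] 54
red [637.4 197.4  92.6] 55 [635.8 197.1  93.5] 51
white [582.4  79.8  91.9] 56 [581.8  80.2  92.7] 52
yellow [ 589.6 -166.4   93.5] 45 [ 587.9 -166.4   93.2] 46
```

View pics/end.png

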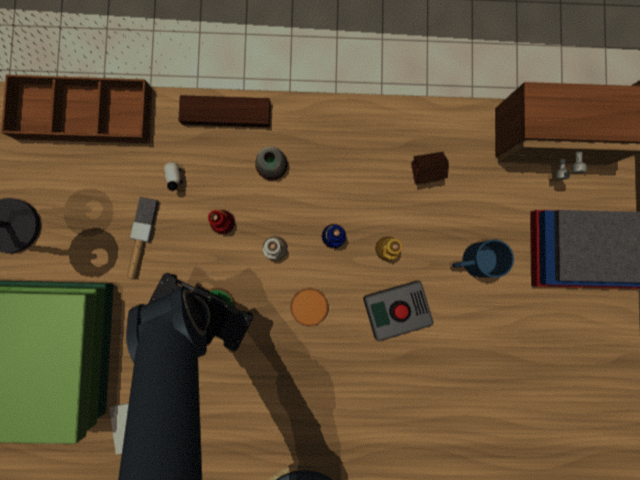

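The view shows everything where it started, the key up at (400,311), and the gripper over the green coaster at (216,300). I'm handing in.

```bash
python3 -c "
from rig import *
close_job();print(get_obs()['position'])"
```

```text
the job is handed in; nothing more can be done
the job is handed in; nothing more can be done
```

I pointed at the blue figurine, pressed the recorder's key and let it come up, and finished with the fingertips held over the green coaster. I handed in at about 26 s.

- **Done twice:** the closed fingertips turned out to sit about 15 mm behind the tool point, not 8 mm ahead as stated. I only found this by contact at the key, so my first 3 s pointing was about 5.5 cm above the hat. I went back and pointed again at about 3.4 cm for 2.5 s. I then pressed the key a second time, so the recorder got two presses.
- **Key:** both presses went down about 6 mm to the stop (force about 13 N). The last depth reading had the key back up at 62 mm.
- **Final pose:** the tool point was at (453, 207, 25) mm, within about 2 mm of the measured coaster centre. The tips were about 3.4 cm above its face, with no contact force.
- **Everything else:** all four figurine tops measured within 2 mm of where they started. The other loose things look unmoved in the last top view, though I did not measure them.

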